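# Shut the battery tester's cover over the watch and lock it

## Task

Close the battery tester over the watch: swing its open cover down gently from behind, without slamming it, and once it is down push the raised catch on the cover down until it stops firmly, so that its bolt is locked. Do not drive the bolt while the cover is still up, do not lean hard on the tester, and leave the watch and the other things lying where they are.

Things in the scene. Friction and masses are not known exactly. Their poses are not given: they have to be found in the camera images.
- tester: Grey battery tester fixed to the bench, 180 (x) x 170 (y) mm. Origin: centre of its underside; own -x is its front. Front deck (own x -90 to -40 mm), 30 mm high, carries a ribbed black selector knob (top 44 mm high, at own x -70, y +50). Behind it an open watch well (own x -40 to +90), floor 30 mm and walls 55 mm high.
- hinge (a point): Centre of the cover's hinge line on the far rim of the well, at own (90, 0, 55) mm of the tester; turns with the tester. The hinge line runs along the tester's y.
- cover (a joint): Cover angle in rad: 0 closed, level on the well; pi/2 upright; starts at 1.45 to 1.9 (upright or leaning back); end stop 2.0. Stiff hinge (about 0.35 N m), stays where it is left. Cover: aluminium frame with clear window, 140 mm from hinge to free edge, 170 mm wide, 8 mm thick, underside in line with the hinge.
- cover_edge (a point): Middle of the cover's free edge on its outer face (far face when upright, top when closed, then 63 mm above the bench), 140 mm from the hinge. Closed, it overhangs the well's front by 10 mm. Axes: x from free edge to hinge, y along the hinge, z out of the outer face.
- watch: Brushed titanium watch lying flat in the well: head 40 mm diameter, 10 mm high, bracelet laid out flat along its y, 94 mm long. Origin: centre of the head's underside.
- dish: Green glass parts dish, 76 mm diameter, 28 mm high, on the bench beside the tester. Origin: centre of its underside.
- opener: Carbon fibre case opener, flat tool 124 mm long, 18 mm wide, 12 mm high, on the bench beside the tester; long axis x, origin: underside, near its middle.
- loupe: Black eye loupe, 34 mm diameter, 26 mm high, on the bench behind the tester. Origin: centre of its underside.
- lock (a joint): The bolt inside the catch, in m: 0 unlocked (start), 0.003 locked, at its stop. The catch first slides down through 2 to 6 mm of free play at about 4 N, then drives the bolt its 3 mm at about 9 N, then stands firm on the stop. It stays where it is pushed.
- catch_top (a point): Centre of the top of the catch, a black tab 14 mm (cover x) x 30 mm (cover y) on the cover's outer face, 128 mm from the hinge, mid-width. It starts 8 to 20 mm proud of that face and locks at 3 to 11 mm proud; both differ from case to case and neither tells the other. z points out of the cover.
Not all that is in view belongs to the job. Of the things shaped like the watch, the aluminium one is meant.

How it is judged:
At the end, for the whole second after the job is handed in: The cover is closed (within 0.025 rad), the bolt is driven by more than 2.2 of its 3 mm, the watch lies still within 15 mm of where it was, and dish, opener and loupe are within 30 mm of where they were (value of joint cover below 0.025 rad and value of joint lock above 0.0022 m and distance of watch from where it was at the start of the episode below 0.015 m and linear speed of watch below 0.02 m/s and distance of each of dish, opener, loupe from where it was at the start of the episode below 0.03 m); the robot touches nothing.
It fails at once if the cover is slammed (turns towards closed faster than 2.5 rad/s) (velocity of joint cover below -2.5 rad/s).
It fails at once if the bolt is driven (over 1.5 mm) while the cover is still up (over 0.15 rad) (value of joint lock above 0.0015 m and value of joint cover above 0.15 rad).
It fails at once if the robot presses on the tester or its cover with more than 40 N (contact force between any of the arm, the fingers and tester above 40 N).
It fails at once if the watch is moved by more than 15 mm (distance of watch from where it was at the start of the episode above 0.015 m).
It fails at once if a bystander (dish, opener, loupe) is moved by more than 30 mm (distance of any of dish, opener, loupe from where it was at the start of the episode above 0.03 m).
It also fails if it takes over 48 s, if anything falls off the work surface, if the arm or the gripper's body presses on something with over 40 N, if the wrist force passes 120 N, or if a joint passes its speed limit or range.

## Robot

A 6-joint arm with a two-finger parallel gripper is mounted at the origin on the work surface. World frame = base frame: x ahead of the robot, y to its left, z up, the work surface at z = 0. Lengths are in m, angles in rad, forces in N, time in s.
With the tool pointing down it reaches from about 0.35 to 0.975 m from the base axis. Payload 4.9 kg.
Tool frame: the origin (TCP) lies on the centre line of the jaws, within the pads' length; the fingertips stand 19 mm ahead of it and the grasp point (between the pads) is the TCP; z points along the fingers, y is the line along which they close (so a half turn about z gives the same grasp; the last joint's range is limited). The gripper opens to 85 mm and grips with 20 to 120 N. Pads are 22 mm wide; open, the fingers measure 114 mm over their backs; the gripper's body (76 mm by 85 mm) begins 54 mm behind the grasp point. The pads swing forward as they close: fully open they stand 13 mm farther back than shut.
Start: joints at [-1.293, 0.053, 1.613, -0, 1.476, -0.119], TCP at [0.242, -0.576, 0.25] pointing down, gripper open.
Joint ranges: [-3.01, 3.01], [-1.01, 2.22], [0.06, 2.58], [-1.02, 4.17], [0.09, 2.62], [-3.14, 3.14]. Speed limits (rad/s): [2.57, 2.57, 3.14, 3.14, 3.14, 3.14].

## Interface

Orientations are given as a unit quaternion [w, x, y, z].
In Python, from plant import state, grab_frame, ticket, spotter gives the robot as it stands.
- The arm moves only by the tool apply_moves, never from a script. Its argument "series" is a list of rows, each an object of numbers: "jaw": the closure, from 0 (fully open) to 1 (shut); "dx", "dy", "dz": the shift along the tool's x, y, z in mm; "turn": the turn about the tool's z in rad. A call has 1 to 5 rows; each row is the pose to reach, as a shift and turn from the pose commanded when the call began, along the tool's axes at that moment; what a row does not reach only later rows make up. A row lasts 1/12 s, in which the tool goes at most 41.7 mm and 7.16 degrees, less where a joint would pass 70% of its speed; a pose out of reach is approached as far as the arm can. A call with a gripper value outside its range is refused whole. The fingers move at their own pace and stop on an object; the grip force is fixed at half the most. Time passes only in rows, so rows that repeat a pose let the fingers close. It gives the time, the measured TCP pose, the force, the opening and the grip force at its end, in the units of the state.
- state(): the state, without advancing time (a new reading comes with each control period).
- grab_frame(name): name is "scene" or "top" or "wrist"; returns a dict with "pixels" (384x512x3 uint8, red, green, blue), "mtx" (3x3 intrinsics, pixels), "dist_coeffs" ([k1, k2, p1, p2, k3] as OpenCV has them; the pictures are not rectified), "camera_from_world" (4x4, takes a point from world to camera coordinates). Camera axes: x right, y down, z forward; pixel columns grow to the right and rows downward; lengths in m; the calibration is good to about 2 mm. A picture is of the moment at which its call begins. There is no depth.
- ticket.job_done(): hands the job in; it is judged then, once.
Trained networks look in a picture, given as the dict that the camera call returned (one of the last four; its "shot" number tells which), for a name from the list of things; names that differ only in an ending like _2 or _b are one class to them, and where a whole thing is asked for, a point or a joint stands for the part that bears it (a point fixed in the world has none). Each returns a list of dicts, best first, with "conf" (0 to 1); they miss things now and then, are a little off and sometimes report something else, mostly with a low value. They report only what shows in the picture. A call takes as long as a camera call. They do not tell look-alikes from the thing itself.
- spotter.outline_of(picture, target): "region" (384x512 bool, what is visible of it) and "extent" ([left, top, right, bottom] in pixels, round what is visible of it).
The state is a dict: "time": time; "joint_pos": joint angles; "joint_vel": joint speeds; "joint_efforts": joint torques, N m; "tool_pos": TCP position; "tool_rot": TCP orientation; "contact_force": force on the tool from outside, world axes, zero at the start; "ft_torque": the same for the moment, N m; "gripper_width": opening from 0.0 (shut) to 1.0 (fully open); "grasp_force": force on a finger pad.
Only numpy, scipy, OpenCV 4.12 (cv2) and the standard library are available. Lean on these libraries where they do the work, as an engineer would, in place of code of your own. Each camera call takes 0.05 s, during which the arm holds its last target. There are 200 camera calls.

## Working session

There is one attempt and no reset: what is moved stays moved. The work goes in short steps, Python scripts to look and compute and a tool call to move; the robot and the scene stay as the last step left them, time stands still between calls to the robot, and variables do not carry over. Pictures are saved under pics/ and viewed, at most 10 in all, crops included, and the job is handed in when it is done.

Besides the shell and the picture viewer there is one more tool, called after "Request:" as name([rows], argument=value, ...), one row to a line, values as JSON. apply_moves: Moves the arm, as the interface text tells. Its arguments: {"type":"object","properties":{"series":{"type":"array","items":{"type":"object","properties":{"jaw":{"type":"number"},"dx":{"type":"number"},"dy":{"type":"number"},"dz":{"type":"number"},"turn":{"type":"number"}}}}},"required":["series"]}

```bash
mkdir -p pics; cat > h.py <<'E'
import numpy as np, cv2, pickle
from plant import state, grab_frame, ticket, spotter
def proj(f,P):
    T=np.array(f["camera_from_world"]); 
    return cv2.projectPoints(np.asarray(P,float).reshape(-1,3),cv2.Rodrigues(T[:3,:3])[0],T[:3,3],np.array(f["mtx"],float),np.array(f["dist_coeffs"],float))[0].reshape(-1,2)
def ray(f,uv):
    T=np.array(f["camera_from_world"]); R=T[:3,:3]
    p=cv2.undistortPoints(np.array(uv,float).reshape(-1,1,2),np.array(f["mtx"],float),np.array(f["dist_coeffs"],float)).reshape(-1,2)
    d=np.c_[p,np.ones(len(p))]@R; return -R.T@T[:3,3], d
def atz(f,uv,z):
    c,d=ray(f,uv); return c+d*((z-c[2])/d[:,2])[:,None]
def save(n,im): cv2.imwrite("pics/"+n,np.ascontiguousarray(im[...,::-1]))
E
python3 - <<'E'
from h import *
fs={n:grab_frame(n) for n in("scene","top")}
pickle.dump(fs,open("fs0.pkl","wb"))
save("s0.png",cv2.resize(fs["scene"]["pixels"],(800,600)));save("t0.png",cv2.resize(fs["top"]["pixels"],(800,600)))
for n,f in fs.items():
  c,_=ray(f,[[256,192]]);print(n,c.round(3))
  for t in("tester","cover","catch_top","watch","dish","opener","loupe"):
    for o in spotter.outline_of(f,t)[:2]:
      m=o["region"]; ys,xs=np.nonzero(m); 
      print(n,t,round(o["conf"],2),o["extent"],xs.mean().round(),ys.mean().round(),m.sum())
      np.save(f"m_{n}_{t}.npy",m) if not 0 else 0
print(state()["tool_rot"])
E
```

```text
scene [1.083 0.036 0.553]
scene tester 0.78 [233.5, 151.9, 336.5, 228.3] 283.0 189.0 6749
scene cover 0.64 [235.2, 151.9, 333.6, 214.9] 284.0 182.0 5549
scene cover 0.26 [234.4, 151.0, 335.5, 231.7] 283.0 189.0 6741
scene catch_top 0.69 [276.1, 157.2, 293.6, 169.5] 284.0 164.0 204
scene watch 0.75 [215.9, 250.6, 257.0, 287.0] 234.0 269.0 594
scene dish 0.71 [184.1, 171.8, 215.3, 194.9] 199.0 183.0 620
scene opener 0.82 [362.0, 175.1, 374.7, 215.4] 366.0 192.0 257
scene loupe 0.74 [358.9, 172.5, 376.3, 215.8] 366.0 193.0 279
scene loupe 0.62 [280.0, 244.7, 294.6, 266.3] 289.0 255.0 265
top [0.475 0.07  0.815]
top tester 0.97 [189.0, 152.8, 283.0, 274.6] 235.0 212.0 8051
top cover 0.56 [189.6, 157.2, 284.8, 187.9] 237.0 171.0 1834
top catch_top 0.68 [229.2, 156.2, 244.4, 164.1] 237.0 159.0 112
top catch_top 0.53 [305.3, 218.9, 337.6, 258.4] 320.0 240.0 957
top watch 0.9 [266.5, 127.3, 298.4, 160.2] 284.0 143.0 433
top watch 0.81 [211.6, 205.9, 261.3, 224.9] 234.0 215.0 519
top dish 0.6 [304.5, 221.4, 339.4, 258.7] 320.0 240.0 941
top opener 0.72 [190.0, 154.4, 287.4, 188.3] 238.0 171.0 1879
top opener 0.64 [144.4, 196.7, 160.5, 249.9] 150.0 226.0 432
top loupe 0.41 [232.0, 142.2, 244.2, 154.4] 239.0 150.0 116
[ 5.42719547e-05  9.80381135e-01  1.97111204e-01 -2.77407481e-06]
```

View pics/s0.png

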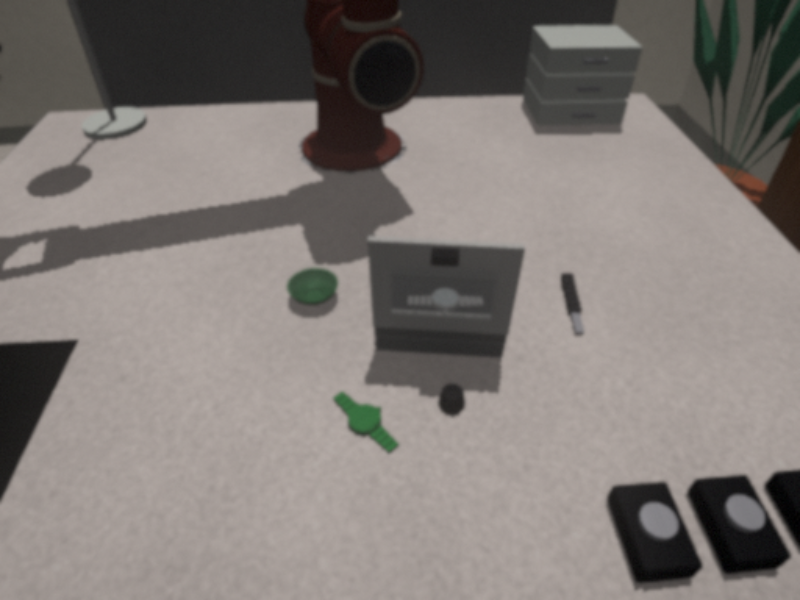

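View pics/t0.png

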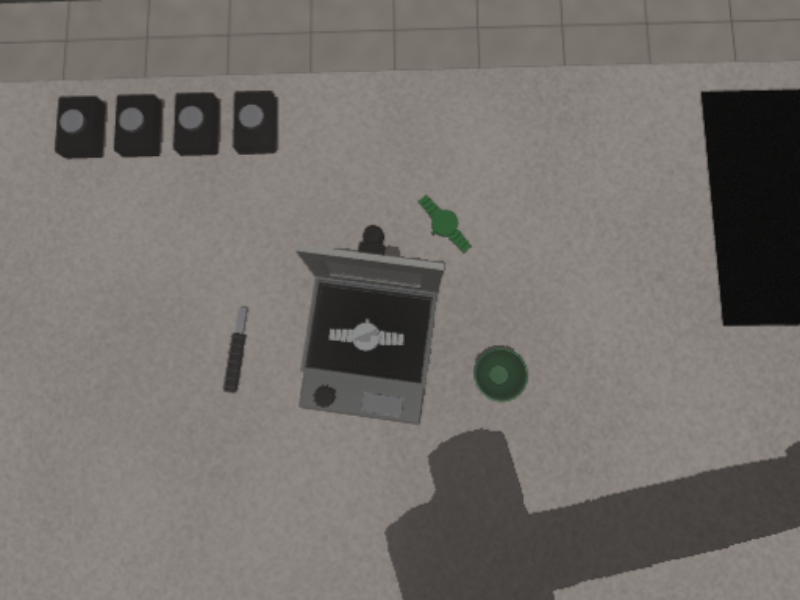

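The top view shows the tester (about 368,335 in the 800-px view), its cover leaning back at the far side, the watch at 366,337, the loupe directly behind the cover at 373,238, and the dish at 500,373. The scene view shows the catch at 445,255. Next I fit a model of the tester to the masks.

```bash
cat > fit.py <<'E'
from h import *
from scipy.optimize import minimize
def box(x,y,z): return np.array([[a,b,c] for a in x for b in y for c in z])
def parts(p):
    x,y,w,a=p[:4]; R=np.array([[np.cos(w),-np.sin(w),0],[np.sin(w),np.cos(w),0],[0,0,1]])
    d=box((-.09,-.04),(-.085,.085),(0,.03)); w_=box((-.04,.09),(-.085,.085),(0,.055))
    k=box((-.14,0),(-.085,.085),(0,.008)); 
    def cov(q): # cover frame x from edge to hinge, z out of the outer face; rotate about hinge
        c,s=np.cos(a),np.sin(a); return np.c_[.09+q[:,0]*c+q[:,2]*s,q[:,1],.055-q[:,0]*s+q[:,2]*c]
    return [q@R.T+[x,y,0] for q in (d,w_,cov(k))],(lambda q:cov(np.atleast_2d(np.asarray(q,float)))@R.T+[x,y,0])
def sil(f,ps):
    m=np.zeros((384*4,512*4),np.uint8)
    for q in ps: cv2.fillConvexPoly(m,cv2.convexHull((proj(f,q)*4+1.5).round().astype(np.int32)),1)
    return cv2.resize(m.astype(np.float32),(512,384),interpolation=cv2.INTER_AREA)
if __name__=="__main__":
    fs=pickle.load(open("fs0.pkl","rb")); M={n:np.load(f"m_{n}_tester.npy") for n in fs}
    def cost(p): 
        ps,_=parts(p); return sum(np.abs(sil(fs[n],ps)-M[n]).sum()/M[n].sum() for n in fs)
    best=min((minimize(cost,[x0,0.09,-.1,a],method="Nelder-Mead",options=dict(initial_simplex=np.array([x0,.09,-.1,a])+np.vstack([np.zeros(4),np.diag([.02,.02,.1,.15])]),maxiter=300)) for x0 in(.43,) for a in(1.5,1.7,1.85)),key=lambda r:r.fun)
    p=best.x; np.save("pose.npy",p); print(p.round(4),best.fun)
    ps,cov=parts(p)
    for h in(.008,.014,.020): print(h,[proj(fs[n],cov([-.128,0,.008+h])).round(1) for n in fs])
    for n,z in(("watch",.04),): pass
    f=fs["top"]
    print("dish",atz(f,[[320,240]],.014).round(3),"opener",atz(f,[[150,226]],.01).round(3),"loupe",atz(f,[[239,150]],.026).round(3), "loupe scene",atz(fs["scene"],[[289,256]],.013).round(3))
    print("edge",cov([-.14,0,.008]).round(3),"hinge",cov([0,0,0]).round(3))
    for n in fs:
        im=cv2.resize(fs[n]["pixels"],None,fx=4,fy=4,interpolation=cv2.INTER_CUBIC)
        for q in ps:
            cv2.polylines(im,[cv2.convexHull((proj(fs[n],q)*4+1.5).round().astype(np.int32))],True,(255,0,0),1)
        save(f"fit_{n}.png",im[480:1180,640:1440] if n=="top" else im[520:1120,800:1600])
    a=cv2.imread("pics/fit_top.png");b=cv2.imread("pics/fit_scene.png")
    cv2.imwrite("pics/fit.png",np.hstack([cv2.resize(a[:600],(400,300)) if 0 else a[50:650,80:480],b[:,100:500]]))
E
python3 fit.py
```

```text
[ 0.5108  0.1297 -0.1552  1.617 ] 0.11504214023141368
0.008 [array([[284.4, 164.6]]), array([[238.3, 158.9]])]
0.014 [array([[284.3, 167. ]]), array([[238.8, 155.7]])]
0.02 [array([[284.2, 169.4]]), array([[239.3, 152.5]])]
dish [[ 0.474 -0.055  0.014]] opener [[0.51  0.324 0.01 ]] loupe [[0.678 0.121 0.026]] loupe scene [[0.685 0.122 0.013]]
edge [[0.614 0.114 0.194]] hinge [[0.6   0.116 0.055]]
```

View pics/fit.png

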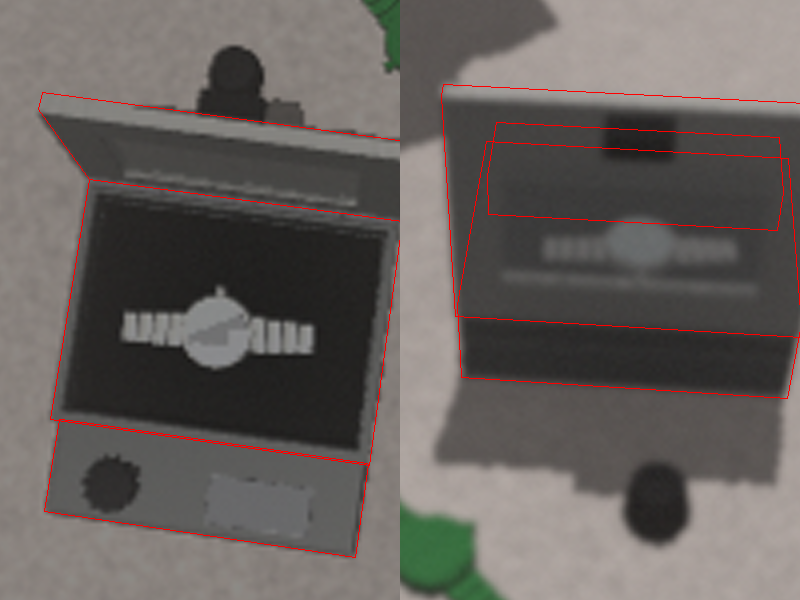

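The fit is good: tester at (0.511, 0.130), yaw -0.155, cover at about 1.62 rad. I'll shut the gripper, align it with the tester and rise.

Request:
apply_moves([
  {"jaw": 1, "turn": 0.12, "dz": -20},
  {"jaw": 1, "turn": 0.24, "dz": -50},
  {"jaw": 1, "turn": 0.36, "dz": -70},
  {"jaw": 1, "turn": 0.48, "dz": -70},
  {"jaw": 1, "turn": 0.552, "dz": -70},
])

```text
invalid input at $.series[0]: expected keys jaw, dx, dy, dz, turn
```

```bash
cat > tp.py <<'E'
from h import *
p=np.load("pose.npy"); s=state(); w=p[2]
R=np.array([[np.cos(w),-np.sin(w)],[np.sin(w),np.cos(w)]])
t=np.array(s["tool_pos"]); XY=R.T@(t[:2]-p[:2]); q=s["tool_rot"]
f=np.array(s["contact_force"])
print("t",round(s["time"],2),"tester XYZ mm",(XY*1e3).round(1),(t[2]*1e3).round(1),"yaw",round(2*np.arctan2(q[2],q[1]),3),"F",f.round(1),"w",s["gripper_width"], "q",np.round(s["joint_pos"],2))
E
python3 tp.py
```

```text
t 0.8 tester XYZ mm [-156.9 -739.3] 250.4 yaw 0.397 F [-0.2  1.  -0.3] w 0.9970754625472902 q [-1.29  0.05  1.61 -0.    1.48 -0.12]
```

Request:
apply_moves([
  {"jaw": 1, "dx": 0, "dy": 0, "dz": -20, "turn": 0.12},
  {"jaw": 1, "dx": 0, "dy": 0, "dz": -50, "turn": 0.24},
  {"jaw": 1, "dx": 0, "dy": 0, "dz": -70, "turn": 0.36},
  {"jaw": 1, "dx": 0, "dy": 0, "dz": -70, "turn": 0.48},
  {"jaw": 1, "dx": 0, "dy": 0, "dz": -70, "turn": 0.552},
])

```text
time: 1.22
tool_pos: [0.2418, -0.5773, 0.3232]
tool_rot: [0.002, 0.997, -0.08, 0.001]
contact_force: [0.2, 0.0, 0.2]
gripper_width: 0.3
grasp_force: 0.0
```

```bash
python3 tp.py
```

```text
t 1.22 tester XYZ mm [-156.5 -740.1] 323.2 yaw -0.16 F [0.2 0.  0.2] w 0.2999050084622809 q [-1.29  0.02  1.53 -0.    1.59  0.44]
```

Request:
apply_moves([
  {"jaw": 1, "dx": 16, "dy": -38, "dz": 0, "turn": 0},
  {"jaw": 1, "dx": 32, "dy": -76, "dz": 0, "turn": 0},
  {"jaw": 1, "dx": 48, "dy": -114, "dz": 0, "turn": 0},
  {"jaw": 1, "dx": 64, "dy": -152, "dz": 0, "turn": 0},
  {"jaw": 1, "dx": 80, "dy": -190, "dz": 0, "turn": 0},
])

```text
time: 1.63
tool_pos: [0.3505, -0.3994, 0.3204]
tool_rot: [0.0, 0.997, -0.078, 0.0]
contact_force: [0.2, -1.4, 0.5]
gripper_width: -0.001
grasp_force: 0.0
```

Request:
apply_moves([
  {"jaw": 1, "dx": 16, "dy": -38, "dz": 0, "turn": 0},
  {"jaw": 1, "dx": 32, "dy": -76, "dz": 0, "turn": 0},
  {"jaw": 1, "dx": 48, "dy": -114, "dz": 0, "turn": 0},
  {"jaw": 1, "dx": 64, "dy": -152, "dz": 0, "turn": 0},
  {"jaw": 1, "dx": 80, "dy": -190, "dz": 0, "turn": 0},
])

```text
time: 2.05
tool_pos: [0.459, -0.2238, 0.3207]
tool_rot: [0.0, 0.997, -0.078, 0.0]
contact_force: [0.3, -0.2, -0.5]
gripper_width: -0.002
grasp_force: 0.0
```

Request:
apply_moves([
  {"jaw": 1, "dx": 16, "dy": -38, "dz": 0, "turn": 0},
  {"jaw": 1, "dx": 32, "dy": -76, "dz": 0, "turn": 0},
  {"jaw": 1, "dx": 48, "dy": -114, "dz": 0, "turn": 0},
  {"jaw": 1, "dx": 64, "dy": -152, "dz": 0, "turn": 0},
  {"jaw": 1, "dx": 80, "dy": -190, "dz": 0, "turn": 0},
])

```text
time: 2.47
tool_pos: [0.5675, -0.0483, 0.3206]
tool_rot: [0.0, 0.997, -0.077, 0.0]
contact_force: [0.8, -0.5, 0.4]
gripper_width: -0.0
grasp_force: 0.0
```

```bash
python3 tp.py
```

```text
t 2.47 tester XYZ mm [  83.5 -167.1] 320.6 yaw -0.155 F [ 0.8 -0.5  0.4] w -0.00023369282030085762 q [-0.22 -0.11  1.66 -0.    1.59  1.51]
```

Request:
apply_moves([
  {"jaw": 1, "dx": 20, "dy": -35, "dz": 0, "turn": 0},
  {"jaw": 1, "dx": 40, "dy": -70, "dz": 0, "turn": 0},
  {"jaw": 1, "dx": 60, "dy": -105, "dz": 0, "turn": 0},
  {"jaw": 1, "dx": 64, "dy": -122, "dz": 0, "turn": 0},
  {"jaw": 1, "dx": 64, "dy": -122, "dz": 0, "turn": 0},
])

```text
time: 2.88
tool_pos: [0.6499, 0.0638, 0.3195]
tool_rot: [-0.001, 0.997, -0.075, -0.0]
contact_force: [-0.2, -0.3, -0.6]
gripper_width: -0.002
grasp_force: 0.0
```

Request:
apply_moves([
  {"jaw": 1, "dx": 0, "dy": 0, "dz": 35, "turn": 0},
  {"jaw": 1, "dx": 0, "dy": 0, "dz": 70, "turn": 0},
  {"jaw": 1, "dx": 0, "dy": 0, "dz": 105, "turn": 0},
  {"jaw": 1, "dx": 0, "dy": 0, "dz": 136, "turn": 0},
  {"jaw": 1, "dx": 0, "dy": 0, "dz": 136, "turn": 0},
])

```text
time: 3.3
tool_pos: [0.6439, 0.0594, 0.1755]
tool_rot: [0.001, 0.997, -0.078, -0.007]
contact_force: [-1.0, -0.2, -1.6]
gripper_width: 0.001
grasp_force: 0.0
```

```bash
python3 tp.py; python3 - <<'E'
from h import *
a=grab_frame("scene")["pixels"][130:250,200:360]; b=grab_frame("top")["pixels"][120:240,160:320]
save("b1.png",cv2.resize(np.hstack([a,b]),(800,300)))
E
```

```text
t 3.3 tester XYZ mm [142.3 -48.9] 175.5 yaw -0.156 F [-1.  -0.2 -1.6] w 0.0005989072825124576 q [-0.02  0.17  1.62 -0.    1.37  1.7 ]
```

View pics/b1.png

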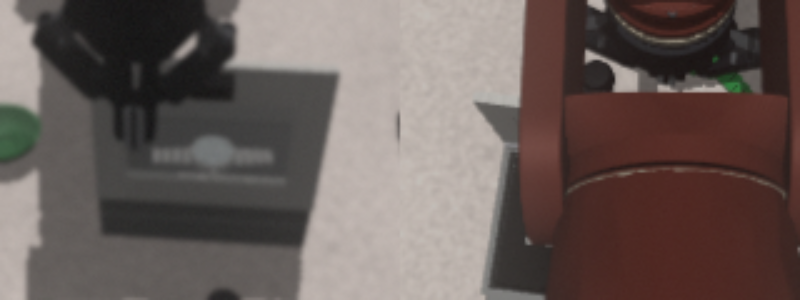

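The fingers are shut behind the cover, clear of the catch and the loupe. Now push gently.

Request:
apply_moves([
  {"jaw": 1, "dx": -15, "dy": 0, "dz": 0, "turn": 0},
  {"jaw": 1, "dx": -27, "dy": 0, "dz": 0, "turn": 0},
  {"jaw": 1, "dx": -37, "dy": 0, "dz": 0, "turn": 0},
  {"jaw": 1, "dx": -47, "dy": 0, "dz": 0, "turn": 0},
  {"jaw": 1, "dx": -57, "dy": 0, "dz": 1, "turn": 0},
])

```text
time: 3.82
tool_pos: [0.5943, 0.0688, 0.1874]
tool_rot: [-0.0, 0.997, -0.078, 0.004]
contact_force: [3.8, -0.2, 3.8]
gripper_width: 0.002
grasp_force: 1.6
```

```bash
python3 tp.py
```

```text
t 3.82 tester XYZ mm [ 91.9 -47.3] 187.4 yaw -0.156 F [ 3.8 -0.2  3.8] w 0.002299957812621938 q [-0.01  0.03  1.74 -0.    1.36  1.72]
```

Request:
apply_moves([
  {"jaw": 1, "dx": -9, "dy": 0, "dz": 1, "turn": 0},
  {"jaw": 1, "dx": -17, "dy": 0, "dz": 3, "turn": 0},
  {"jaw": 1, "dx": -26, "dy": 0, "dz": 6, "turn": 0},
  {"jaw": 1, "dx": -34, "dy": 0, "dz": 9, "turn": 0},
  {"jaw": 1, "dx": -42, "dy": 0, "dz": 13, "turn": 0},
])

```text
time: 4.23
tool_pos: [0.55, 0.0758, 0.1698]
tool_rot: [-0.0, 0.997, -0.077, -0.0]
contact_force: [1.1, -0.1, 4.1]
gripper_width: 0.002
grasp_force: 1.2
```

Request:
apply_moves([
  {"jaw": 1, "dx": -7, "dy": 0, "dz": 5, "turn": 0},
  {"jaw": 1, "dx": -14, "dy": 0, "dz": 10, "turn": 0},
  {"jaw": 1, "dx": -21, "dy": 0, "dz": 15, "turn": 0},
  {"jaw": 1, "dx": -28, "dy": 0, "dz": 22, "turn": 0},
  {"jaw": 1, "dx": -34, "dy": 0, "dz": 28, "turn": 0},
])

```text
time: 4.65
tool_pos: [0.5164, 0.0809, 0.141]
tool_rot: [0.0, 0.997, -0.078, -0.0]
contact_force: [0.8, 0.7, 0.2]
gripper_width: -0.004
grasp_force: 0.8
```

```bash
python3 tp.py
```

```text
t 4.65 tester XYZ mm [ 13.  -47.3] 141.0 yaw -0.155 F [0.8 0.7 0.2] w -0.003647656492810292 q [ 0.01 -0.1   1.95 -0.    1.29  1.74]
```

Request:
apply_moves([
  {"jaw": 1, "dx": -5, "dy": 0, "dz": 7, "turn": 0},
  {"jaw": 1, "dx": -9, "dy": 0, "dz": 14, "turn": 0},
  {"jaw": 1, "dx": -13, "dy": 0, "dz": 21, "turn": 0},
  {"jaw": 1, "dx": -16, "dy": 0, "dz": 28, "turn": 0},
  {"jaw": 1, "dx": -18, "dy": 0, "dz": 35, "turn": 0},
])

```text
time: 5.07
tool_pos: [0.4989, 0.0837, 0.1064]
tool_rot: [0.0, 0.997, -0.078, -0.001]
contact_force: [-1.3, -0.2, 1.9]
gripper_width: 0.0
grasp_force: 0.7
```

```bash
python3 tp.py;python3 - <<'E'
from h import *
a=grab_frame("scene")["pixels"][130:250,200:360]
save("b2.png",cv2.resize(a,(640,480)))
E
```

```text
t 5.07 tester XYZ mm [ -4.6 -47.3] 106.4 yaw -0.155 F [-1.3 -0.2  1.9] w 0.00031472096577601975 q [ 0.02 -0.1   2.01  0.    1.23  1.74]
```

View pics/b2.png

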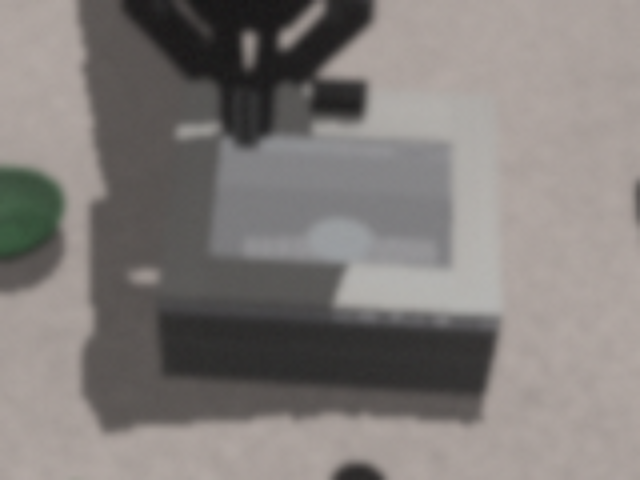

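The cover is nearly down and the catch is clear, just right of the fingers (about 340,98). Lowering the rest slowly.

Request:
apply_moves([
  {"jaw": 1, "dx": -1, "dy": 0, "dz": 6, "turn": 0},
  {"jaw": 1, "dx": -2, "dy": 0, "dz": 12, "turn": 0},
  {"jaw": 1, "dx": -3, "dy": 0, "dz": 17, "turn": 0},
  {"jaw": 1, "dx": -3, "dy": 0, "dz": 21, "turn": 0},
  {"jaw": 1, "dx": -3, "dy": 0, "dz": 23, "turn": 0},
])

```text
time: 5.53
tool_pos: [0.4966, 0.0841, 0.0836]
tool_rot: [-0.0, 0.997, -0.078, -0.0]
contact_force: [-0.1, 0.3, 1.4]
gripper_width: 0.002
grasp_force: 0.5
```

Request:
apply_moves([
  {"jaw": 1, "dx": 0, "dy": 0, "dz": 1, "turn": 0},
  {"jaw": 1, "dx": 0, "dy": 0, "dz": 1, "turn": 0},
])

```text
time: 5.7
tool_pos: [0.4967, 0.084, 0.0831]
tool_rot: [0.0, 0.997, -0.078, -0.0]
contact_force: [-0.5, -0.2, -0.3]
gripper_width: 0.005
grasp_force: 0.0
```

Request:
apply_moves([
  {"jaw": 1, "dx": 0, "dy": 0, "dz": 1, "turn": 0},
  {"jaw": 1, "dx": 0, "dy": 0, "dz": 1, "turn": 0},
])

```text
time: 5.87
tool_pos: [0.4969, 0.084, 0.0824]
tool_rot: [0.0, 0.997, -0.078, 0.0]
contact_force: [0.0, -0.6, -0.2]
gripper_width: 0.001
grasp_force: 0.2
```

Request:
apply_moves([
  {"jaw": 1, "dx": 0, "dy": 0, "dz": 1, "turn": 0},
  {"jaw": 1, "dx": 0, "dy": 0, "dz": 1, "turn": 0},
])

```text
time: 6.03
tool_pos: [0.4969, 0.084, 0.0814]
tool_rot: [-0.0, 0.997, -0.078, 0.0]
contact_force: [0.3, -0.1, -0.1]
gripper_width: 0.0
grasp_force: 0.3
```

Request:
apply_moves([
  {"jaw": 1, "dx": 0, "dy": 0, "dz": 1, "turn": 0},
  {"jaw": 1, "dx": 0, "dy": 0, "dz": 1, "turn": 0},
])

```text
time: 6.2
tool_pos: [0.4969, 0.0841, 0.081]
tool_rot: [0.0, 0.997, -0.077, 0.0]
contact_force: [-1.5, -1.2, 5.8]
gripper_width: 0.001
grasp_force: 2.4
```

Request:
apply_moves([
  {"jaw": 1, "dx": 0, "dy": 0, "dz": 1, "turn": 0},
  {"jaw": 1, "dx": 0, "dy": 0, "dz": 1, "turn": 0},
])

```text
time: 6.37
tool_pos: [0.497, 0.0841, 0.081]
tool_rot: [0.0, 0.997, -0.077, -0.0]
contact_force: [-4.5, -1.1, 10.7]
gripper_width: 0.001
grasp_force: 5.4
```

Request:
apply_moves([
  {"jaw": 1, "dx": 0, "dy": 0, "dz": -15, "turn": 0},
  {"jaw": 1, "dx": 0, "dy": 0, "dz": -45, "turn": 0},
  {"jaw": 1, "dx": 0, "dy": 0, "dz": -45, "turn": 0},
])

```text
time: 6.62
tool_pos: [0.4997, 0.0842, 0.1294]
tool_rot: [-0.0, 0.997, -0.077, 0.004]
contact_force: [0.9, 0.2, 0.9]
gripper_width: 0.001
grasp_force: 0.0
```

```bash
python3 tp.py;python3 - <<'E'
from h import *
f=grab_frame("scene")
for o in spotter.outline_of(f,"catch_top")[:2]:
  e=o["extent"]; print(o["conf"],e)
  for z in(.071,.077,.083): print(z,atz(f,[[(e[0]+e[2])/2,(e[1]+e[3])/2]],z).round(3))
from fit import parts
p=np.load("pose.npy").copy(); p[3]=0; ps,cov=parts(p)
im=cv2.resize(f["pixels"],None,fx=4,fy=4,interpolation=cv2.INTER_CUBIC)
for q in ps: cv2.polylines(im,[cv2.convexHull((proj(f,q)*4+1.5).round().astype(np.int32))],True,(255,0,0),1)
for h in(8,14,20):
  q=cov([[-.128+a,b,.008+h/1e3] for a,b in((-.007,-.015),(.007,-.015),(.007,.015),(-.007,.015))]); cv2.polylines(im,[(proj(f,q)*4+1.5).round().astype(np.int32)],True,(0,255,0),1)
save("b3.png",im[520:1120,820:1520])
E
```

```text
t 6.62 tester XYZ mm [ -3.9 -46.6] 129.4 yaw -0.155 F [0.9 0.2 0.9] w 0.0010129005451378758 q [ 0.02 -0.13  2.    0.    1.26  1.75]
```

View pics/b3.png

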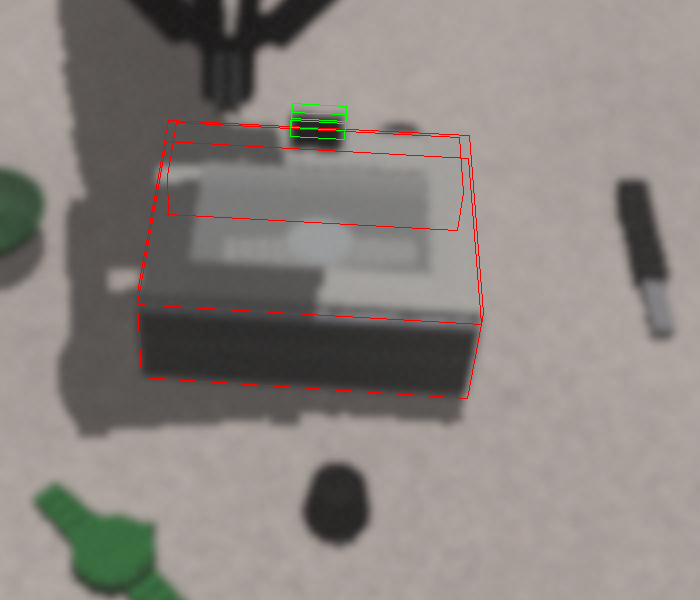

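The cover is closed and matches the model; the catch is at about 318,125, as predicted. Moving over it.

Request:
apply_moves([
  {"jaw": 1, "dx": -18, "dy": -25, "dz": 0, "turn": 0},
  {"jaw": 1, "dx": -31, "dy": -47, "dz": 0, "turn": 0},
  {"jaw": 1, "dx": -31, "dy": -47, "dz": 0, "turn": 0},
  {"jaw": 1, "dx": -31, "dy": -47, "dz": 10, "turn": 0},
  {"jaw": 1, "dx": -31, "dy": -47, "dz": 15, "turn": 0},
])

```text
time: 7.13
tool_pos: [0.4725, 0.135, 0.1073]
tool_rot: [0.0, 0.997, -0.077, -0.001]
contact_force: [-0.2, -0.3, 0.1]
gripper_width: -0.002
grasp_force: 0.0
```

```bash
python3 tp.py
```

```text
t 7.13 tester XYZ mm [-38.7  -0.7] 107.3 yaw -0.155 F [-0.2 -0.3  0.1] w -0.0017866971400612717 q [ 0.13 -0.13  2.04 -0.    1.23  1.85]
```

Request:
apply_moves([
  {"jaw": 1, "dx": 0, "dy": 0, "dz": 1, "turn": 0},
  {"jaw": 1, "dx": 0, "dy": 0, "dz": 3, "turn": 0},
  {"jaw": 1, "dx": 0, "dy": 0, "dz": 5, "turn": 0},
  {"jaw": 1, "dx": 0, "dy": 0, "dz": 6, "turn": 0},
  {"jaw": 1, "dx": 0, "dy": 0, "dz": 7, "turn": 0},
])

```text
time: 7.55
tool_pos: [0.4736, 0.135, 0.1023]
tool_rot: [-0.0, 0.997, -0.078, 0.0]
contact_force: [0.6, -0.8, -0.1]
gripper_width: 0.003
grasp_force: 0.0
```

Request:
apply_moves([
  {"jaw": 1, "dx": 0, "dy": 0, "dz": 1, "turn": 0},
  {"jaw": 1, "dx": 0, "dy": 0, "dz": 2, "turn": 0},
  {"jaw": 1, "dx": 0, "dy": 0, "dz": 3, "turn": 0},
])

```text
time: 7.8
tool_pos: [0.4735, 0.1353, 0.0994]
tool_rot: [-0.0, 0.997, -0.078, 0.0]
contact_force: [-0.5, 0.2, -0.7]
gripper_width: 0.002
grasp_force: 0.0
```

Request:
apply_moves([
  {"jaw": 1, "dx": 0, "dy": 0, "dz": 1, "turn": 0},
  {"jaw": 1, "dx": 0, "dy": 0, "dz": 2, "turn": 0},
])

```text
time: 7.97
tool_pos: [0.4734, 0.1353, 0.0973]
tool_rot: [-0.0, 0.997, -0.077, 0.0]
contact_force: [-0.4, -0.8, 0.2]
gripper_width: 0.001
grasp_force: 0.0
```

Request:
apply_moves([
  {"jaw": 1, "dx": 0, "dy": 0, "dz": 1, "turn": 0},
  {"jaw": 1, "dx": 0, "dy": 0, "dz": 2, "turn": 0},
])

```text
time: 8.13
tool_pos: [0.4734, 0.1354, 0.0957]
tool_rot: [-0.0, 0.997, -0.077, -0.0]
contact_force: [-0.4, -0.0, 3.2]
gripper_width: -0.002
grasp_force: 1.9
```

Contact with the catch. Now pressing in small steps while watching the force.

Request:
apply_moves([
  {"jaw": 1, "dx": 0, "dy": 0, "dz": 1, "turn": 0},
  {"jaw": 1, "dx": 0, "dy": 0, "dz": 2, "turn": 0},
])

```text
time: 8.3
tool_pos: [0.4734, 0.1354, 0.0937]
tool_rot: [-0.0, 0.997, -0.077, 0.0]
contact_force: [-2.2, -0.5, 3.9]
gripper_width: -0.001
grasp_force: 1.9
```

Request:
apply_moves([
  {"jaw": 1, "dx": 0, "dy": 0, "dz": 1, "turn": 0},
  {"jaw": 1, "dx": 0, "dy": 0, "dz": 1, "turn": 0},
])

```text
time: 8.47
tool_pos: [0.4734, 0.1353, 0.0923]
tool_rot: [-0.0, 0.997, -0.078, 0.0]
contact_force: [-1.0, -0.6, 2.8]
gripper_width: -0.0
grasp_force: 1.5
```

Request:
apply_moves([
  {"jaw": 1, "dx": 0, "dy": 0, "dz": 1, "turn": 0},
  {"jaw": 1, "dx": 0, "dy": 0, "dz": 1, "turn": 0},
])

```text
time: 8.63
tool_pos: [0.4735, 0.1353, 0.0917]
tool_rot: [-0.0, 0.997, -0.078, 0.0]
contact_force: [-3.5, -0.4, 5.5]
gripper_width: -0.002
grasp_force: 2.7
```

Request:
apply_moves([
  {"jaw": 1, "dx": 0, "dy": 0, "dz": 1, "turn": 0},
  {"jaw": 1, "dx": 0, "dy": 0, "dz": 1, "turn": 0},
])

```text
time: 8.8
tool_pos: [0.4735, 0.1354, 0.091]
tool_rot: [-0.0, 0.997, -0.077, -0.0]
contact_force: [-3.3, -0.4, 7.7]
gripper_width: 0.002
grasp_force: 3.5
```

Request:
apply_moves([
  {"jaw": 1, "dx": 0, "dy": 0, "dz": 1, "turn": 0},
  {"jaw": 1, "dx": 0, "dy": 0, "dz": 1, "turn": 0},
])

```text
time: 8.97
tool_pos: [0.4735, 0.1354, 0.0901]
tool_rot: [-0.0, 0.997, -0.078, -0.0]
contact_force: [-3.3, -1.3, 7.3]
gripper_width: -0.001
grasp_force: 3.7
```

Request:
apply_moves([
  {"jaw": 1, "dx": 0, "dy": 0, "dz": 1, "turn": 0},
  {"jaw": 1, "dx": 0, "dy": 0, "dz": 1, "turn": 0},
])

```text
time: 9.13
tool_pos: [0.4735, 0.1354, 0.0891]
tool_rot: [-0.0, 0.997, -0.077, -0.0]
contact_force: [-3.5, -0.6, 7.3]
gripper_width: 0.003
grasp_force: 3.8
```

Request:
apply_moves([
  {"jaw": 1, "dx": 0, "dy": 0, "dz": 1, "turn": 0},
  {"jaw": 1, "dx": 0, "dy": 0, "dz": 1, "turn": 0},
])

```text
time: 9.3
tool_pos: [0.4736, 0.1354, 0.0888]
tool_rot: [0.0, 0.997, -0.077, -0.0]
contact_force: [-6.5, -1.3, 11.6]
gripper_width: 0.001
grasp_force: 5.9
```

Request:
apply_moves([
  {"jaw": 1, "dx": 0, "dy": 0, "dz": 1, "turn": 0},
  {"jaw": 1, "dx": 0, "dy": 0, "dz": 1, "turn": 0},
])

```text
time: 9.47
tool_pos: [0.4738, 0.1354, 0.0887]
tool_rot: [0.0, 0.997, -0.077, -0.0]
contact_force: [-8.5, -1.2, 16.5]
gripper_width: -0.001
grasp_force: 8.5
```

Request:
apply_moves([
  {"jaw": 1, "dx": 0, "dy": 0, "dz": 1, "turn": 0},
  {"jaw": 1, "dx": 0, "dy": 0, "dz": 1, "turn": 0},
])

```text
time: 9.63
tool_pos: [0.4738, 0.1354, 0.0885]
tool_rot: [0.0, 0.997, -0.077, -0.0]
contact_force: [-11.3, -0.8, 22.3]
gripper_width: -0.004
grasp_force: 11.0
```

Standing firm at 22 N: the catch is on its stop. Withdrawing upward.

Request:
apply_moves([
  {"jaw": 1, "dx": 0, "dy": 0, "dz": -10, "turn": 0},
  {"jaw": 1, "dx": 0, "dy": 0, "dz": -45, "turn": 0},
  {"jaw": 1, "dx": 0, "dy": 0, "dz": -85, "turn": 0},
  {"jaw": 1, "dx": 0, "dy": 0, "dz": -120, "turn": 0},
  {"jaw": 1, "dx": 0, "dy": 0, "dz": -120, "turn": 0},
])

```text
time: 10.05
tool_pos: [0.4776, 0.1359, 0.2139]
tool_rot: [-0.002, 0.997, -0.077, 0.007]
contact_force: [0.1, -0.2, 1.0]
gripper_width: 0.003
grasp_force: 0.0
```

```bash
python3 tp.py;python3 - <<'E'
from h import *
save("b4.png",cv2.resize(grab_frame("scene")["pixels"][130:310,150:390],(800,600)))
E
```

```text
t 10.05 tester XYZ mm [-33.7   1. ] 213.9 yaw -0.155 F [ 0.1 -0.2  1. ] w 0.002944284760409054 q [ 0.13 -0.25  1.95  0.    1.42  1.85]
```

View pics/b4.png

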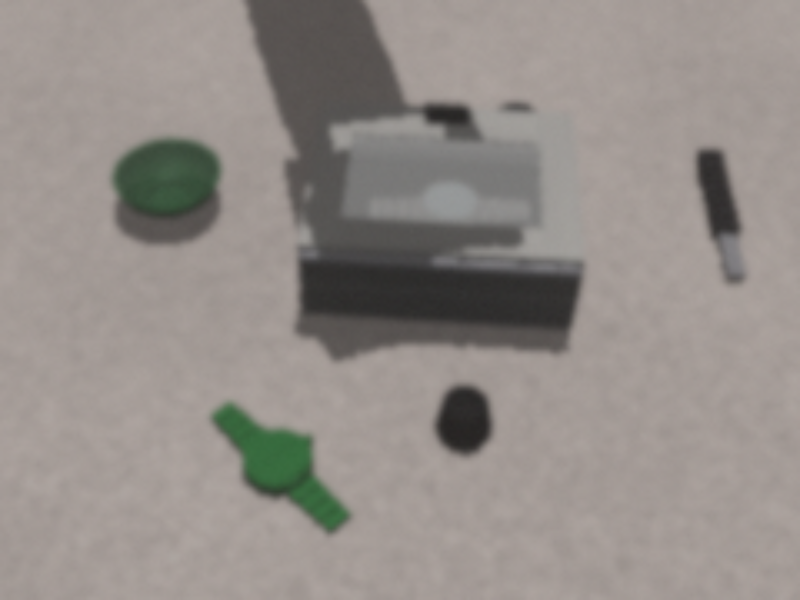

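The cover is closed with the catch pressed low (447,113), and the watch, dish, opener and loupe are where they were. Handing in.

```bash
python3 -c "
from plant import ticket
print(ticket.job_done())"
```

```text
the job is handed in; nothing more can be done
None
```

The cover was swung down gently and is closed, the catch is pressed to its firm stop (about 3 mm of bolt travel, then solid at 22 N), nothing else appears moved in the last picture, and the job is handed in; no verdict was returned.

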